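# Free the seized bench tap

### The arm

A 6-joint arm with a two-finger parallel gripper is mounted at the origin on the work surface. World frame = base frame: x ahead of the robot, y to its left, z up, the work surface at z = 0. Lengths are in mm, angles in rad, forces in N, time in s.
With the tool pointing down it reaches from about 350 to 975 mm from the base axis. Payload 4.9 kg.
Tool frame: the origin (TCP) lies on the centre line of the jaws, within the pads' length; the fingertips stand 22 mm ahead of it and the grasp point (between the pads) lies 3 mm ahead of it; z points along the fingers, y is the line along which they close (so a half turn about z gives the same grasp; the last joint's range is limited). The gripper opens to 85 mm and grips with 20 to 120 N. Pads are 22 mm wide; open, the fingers measure 114 mm over their backs; the gripper's body (76 mm by 85 mm) begins 54 mm behind the grasp point. The pads swing forward as they close: fully open they stand 13 mm farther back than shut.
Start: joints at [1.165, 0.053, 1.613, -0, 1.476, -0.119], TCP at [176.793, 599.455, 253.304] pointing down, gripper open.
Joint ranges: [-3.01, 3.01], [-1.01, 2.22], [0.06, 2.58], [-1.02, 4.17], [0.09, 2.62], [-3.14, 3.14]. Speed limits (rad/s): [2.57, 2.57, 3.14, 3.14, 3.14, 3.14].

### API

Orientations are given as a rotation vector (axis times angle).
In Python, from plant import r gives the robot as it stands.
- The arm moves only by the shell command python3 -m jog 'ROWS' [OPENING] [FORCE]. ROWS is JSON, a list of rows, each an object with "delta_pos": the shift along the tool's x, y, z in mm, a list of three; "yaw": the turn about the tool's z in degrees. In form: [{"delta_pos": [dx, dy, dz], "yaw": yaw}, ...]. A call has 1 to 10 rows; each row shifts and turns the commanded pose from where the row before left it, along the tool's axes as they then stand; what a row does not reach is not made up. A row lasts 1/8 s, in which the tool goes at most 62.5 mm and 10.7 degrees, less where a joint would pass 70% of its speed; a pose out of reach is approached as far as the arm can. A call with a gripper value outside its range is refused whole. OPENING is the gripper's target within -1 to 1 (fully open at 1, half-way at 0, shut at -1), set as the call begins (- or left out, the last holds). The fingers move at their own pace and stop on an object; FORCE is the grip in N (left out, the last holds). Time passes only in rows, so rows that do not move let the fingers close. It gives the time, the measured TCP pose, the force, the opening and the grip force at its end, in the units of the state.
- r.observe(): the state, without advancing time (a new reading comes with each control period).
- r.get_image(name): name is "scene" or "top" or "wrist"; returns a dict with "color" (400x640x3 uint8, red, green, blue), "mtx" (3x3 intrinsics, pixels), "R" (3x3) and "t" (3): a world point X has camera coordinates R X + t; the wrist camera has in their place "tool_from_camera" (4x4, takes a point from camera to tool coordinates, whose origin is the TCP and whose axes are the flange's). Camera axes: x right, y down, z forward; pixel columns grow to the right and rows downward; lengths in mm; the calibration is good to about 2 mm. A picture is of the moment at which its call begins: read the wrist's pose just before it. There is no depth.
- r.finish_job(): hands the job in; it is judged then, once.
Trained networks look in the newest picture that a camera, given by its name, has taken for a name from the list of things; names that differ only in an ending like _2 or _b are one class to them, and where a whole thing is asked for, a point or a joint stands for the part that bears it (a point fixed in the world has none). Each returns a list of dicts, best first, with "conf" (0 to 1); they miss things now and then, are a little off and sometimes report something else, mostly with a low value. They report only what shows in the picture. A call takes as long as a camera call. They do not tell look-alikes from the thing itself.
- r.search_frame(camera, name): "centre" ([column, row] in pixels, amid what is visible of it).
The state is a dict: "t": time; "joints": joint angles; "qvel": joint speeds; "effort": joint torques, N m; "tool_pos": TCP position; "eef_rot": TCP orientation; "ft_force": force on the tool from outside, world axes, zero at the start; "wrist_torque": the same for the moment, N m; "width": opening from 0.0 (shut) to 1.0 (fully open); "grip_force": force on a finger pad.
Only numpy, scipy, OpenCV 4.12 (cv2) and the standard library are available. Lean on these libraries where they do the work, as an engineer would, in place of code of your own. Each camera call takes 0.05 s, during which the arm holds its last target. There are 200 camera calls.

### The job

The bench tap with two hose nozzles is seized by a lump of scale. Work its wing handle loose by rocking it back and forth, all the way to the stop each way, until it breaks free, then turn it counter-clockwise (seen from above) fully open and let go. Leave the wing handles of the other two taps as they are.

Things in the scene. Friction and masses are not known exactly. Their poses are not given: they have to be found in the camera images.
- seized (a joint): turn of the seized wing, rad, counter-clockwise from above; 0: wing square to the nozzle line; starts within 0.1 of 0. Seized, it swings only from a stop at -0.44 to a block at about +0.48. Full swings to both stops in turn (past 0.4) loosen it: after 2 or 3 clockwise swings and those back, it passes the block to its stop at 1.0, open. Drag 0.1 N m; stays where left; pressing on a stop is harmless
- seized_grip (a point): centre of the seized tap's wing, on its axis, 112 mm above the bench; x along the wing, z up. Wing: steel bar 56 mm long (x), 12 thick, 30 high. Under it a stout steel body 74 mm across, shoulder 76 mm high, neck 36 across to 84 mm; fixed to the bench. Two brass hose nozzles stick out level on opposite sides, to 66 mm from the axis, 56 mm up. Three like taps in a row, any order, over 140 mm apart
- single_end (a point): a mark at one end of the wing handle of the tap with a single nozzle, 28 mm from its axis, 112 mm above the bench (x points outward along the wing); same size of tap and wing, its wing turns easily and must stay as it is
- gauged_end (a point): the same mark on the wing handle of the tap that has no nozzle but a round white-faced dial gauge, 44 mm across; its wing turns easily and must stay as it is
Mind the look-alikes: they are no part of the job. What is shaped like the part that bears seized but blue is not meant.

How it is judged:
By the outcome, as a careful person would: the job done as asked, in the order asked, and still so for the second after the job is handed in, with the robot touching nothing.
It also fails if it takes over 48 s, if anything falls off the work surface, if the arm or the gripper's body presses on something with over 40 N, if the wrist force passes 120 N, or if a joint passes its speed limit or range.

## Working session

There is one attempt and no reset: what is moved stays moved. The work goes in short steps, Python scripts to look and compute and a shell command to move; the robot and the scene stay as the last step left them, time stands still between calls to the robot, and variables do not carry over. Pictures are saved under pics/ and viewed, at most 10 in all, crops included, and the job is handed in when it is done.

```bash
mkdir -p pics; python3 - <<'E'
from plant import r
import cv2
o=r.observe();print(o['t'],o['tool_pos'],o['eef_rot'])
for c in('top','scene'):
    im=r.get_image(c);cv2.imwrite(f'pics/{c}0.png',im['color'][:,:,::-1])
    for n in('seized','seized_grip','single_end','gauged_end'):
        print(c,n,[(d['centre'],round(d['conf'],2)) for d in r.search_frame(c,n)][:5])
    print(im['mtx'].tolist(),im['R'].tolist(),im['t'].tolist())
E
```

```text
0.0 [176.55936971 598.92907159 252.06503175] [-0.44881716 -3.10882129  0.00311436]
top seized [([176.7, 230.0], 0.7), ([257.3, 209.4], 0.6)]
top seized_grip [([173.3, 228.7], 0.76), ([255.6, 210.2], 0.47)]
top single_end [([414.8, 204.3], 0.66)]
top gauged_end [([345.0, 184.7], 0.45)]
[[461.4411850111757, 0.0, 314.8409123772086], [0.0, 461.4411850111757, 199.71664735436792], [0.0, 0.0, 1.0]] [[-0.06683675387136401, -0.9977360129447609, 0.007463029212763088], [-0.9723594563972769, 0.06345606530539236, -0.22470072392128454], [0.22371842992192278, -0.02227501400784355, -0.9743992445934163]] [106.93157248746404, 544.860144028952, 1116.2793615736416]
scene seized [([375.8, 205.6], 0.74), ([460.0, 194.8], 0.74)]
scene seized_grip [([456.6, 194.0], 0.63), ([375.4, 203.8], 0.55)]
scene single_end [([200.2, 198.2], 0.71)]
scene gauged_end [([277.2, 220.7], 0.64)]
[[423.60137002461454, 0.0, 316.7088899240902], [0.0, 423.60137002461454, 204.073533206686], [0.0, 0.0, 1.0]] [[-0.00627655985172895, 0.9999421748547598, 0.008732224410836575], [0.7066064292071914, 0.010613957334623132, -0.707527171289387], [-0.7075789418852786, 0.0017294092726548708, -0.7066321887262692]] [-87.32687660014199, -299.3922658103522, 1403.0760026065805]
```

View pics/top0.png

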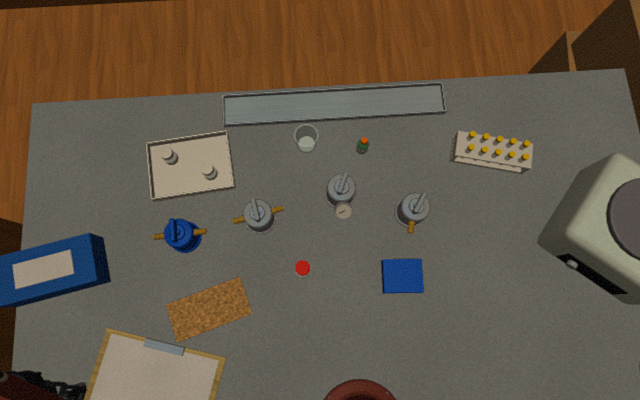

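View pics/scene0.png

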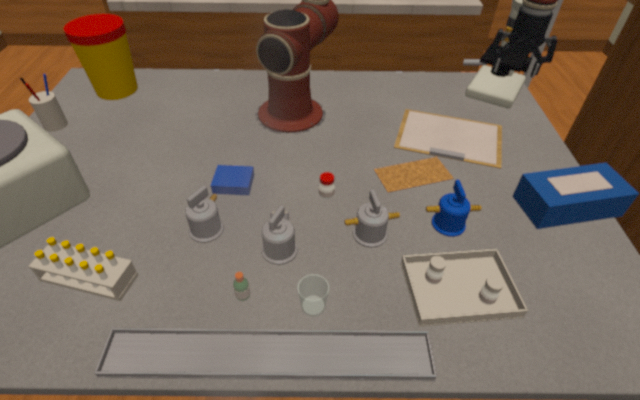

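Candidates: blue two-nozzle tap at top (180,233) / scene (453,210), and grey two-nozzle tap at top (258,212) / scene (372,220). The grey one fits, since blue is excluded. The single-nozzle tap is at top (413,208) and the gauged one at (341,190). I'll confirm with one enlarged crop.

```bash
cat > h.py <<'E'
import numpy as np
def ray(im,px,z):
    K,R,t=map(np.array,(im['mtx'],im['R'],im['t'])); d=R.T@np.linalg.solve(K,[*px,1]); c=-R.T@t
    return c+d*(z-c[2])/d[2]
def proj(im,X):
    p=im['mtx']@(im['R']@np.array(X,float)+im['t']); return p[:2]/p[2]
E
python3 - <<'E'
from plant import r
import cv2,numpy as np
from h import *
a=r.get_image('top');b=r.get_image('scene')
print('top',[ray(a,p,112).round() for p in((256.5,210),(414.8,204.3),(345,184.7))])
print('scene',[ray(b,p,112).round() for p in((375.6,204.7),(200.2,198.2),(277.2,220.7))])
print('nozzle ends z56',ray(a,(236,220),56).round(),ray(a,(282,209),56).round(), ray(b,(347,222),56).round(),ray(b,(398,215),56).round())
c1=cv2.resize(a['color'][180:240,220:300],None,fx=5,fy=5,interpolation=2);c2=cv2.resize(b['color'][180:250,335:415],None,fx=5,fy=5,interpolation=2)[:300]
cv2.imwrite('pics/crop.png',np.hstack([c1,c2])[:,:,::-1])
E
```

```text
top [array([523., 215., 112.]), array([ 512., -171.,  112.]), array([572.,  -5., 112.])]
scene [array([535., 221., 112.]), array([ 520., -173.,  112.]), array([586.,   5., 112.])]
nozzle ends z56 [512. 274.  56.] [533. 156.  56.] [536. 161.  56.] [512. 282.  56.]
```

View pics/crop.png

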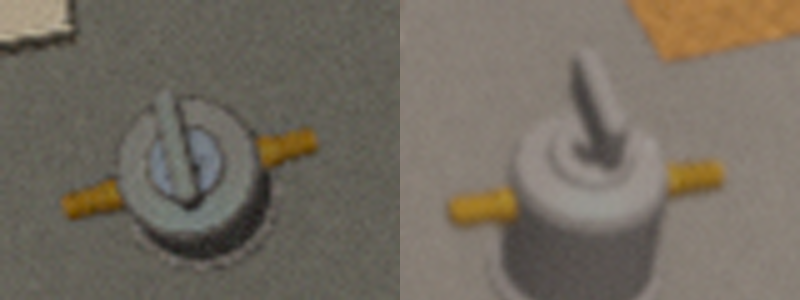

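The grey tap has two brass nozzles, at crop px (63,205) and (316,140), and its wing lies across them, so it is the seized one. Moving over it now.

```bash
python3 -m jog '[{"delta_pos":[-44,-27,0],"yaw":0},{"delta_pos":[-44,-27,0],"yaw":0},{"delta_pos":[-44,-27,0],"yaw":0},{"delta_pos":[-44,-27,0],"yaw":0},{"delta_pos":[-44,-27,0],"yaw":0},{"delta_pos":[-44,-27,0],"yaw":0},{"delta_pos":[-44,-27,0],"yaw":0},{"delta_pos":[-44,-27,0],"yaw":0},{"delta_pos":[-44,-27,0],"yaw":0},{"delta_pos":[-44,-27,0],"yaw":0}]' 1 40
python3 -m jog '[{"delta_pos":[0,0,0],"yaw":-9},{"delta_pos":[0,0,0],"yaw":-9},{"delta_pos":[0,0,0],"yaw":-9},{"delta_pos":[0,0,0],"yaw":0},{"delta_pos":[0,0,0],"yaw":0}]'
python3 - <<'E'
from plant import r
import cv2,numpy as np
from scipy.spatial.transform import Rotation as Ro
o=r.observe();w=r.get_image('wrist');cv2.imwrite('pics/w1.png',w['color'][:,:,::-1])
T=np.eye(4);T[:3,:3]=Ro.from_rotvec(o['eef_rot']).as_matrix();T[:3,3]=o['tool_pos']
M=np.linalg.inv(T@w['tool_from_camera'])
np.savez('w1.npz',mtx=w['mtx'],R=M[:3,:3],t=M[:3,3])
print(o['tool_pos'],T[:3,:3].round(3).tolist(),o['joints'])
print([(d['centre'],d['conf']) for n in('seized','seized_grip') for d in r.search_frame('wrist',n)])
E
```

```text
t: 1.85
tool_pos: [523.5, 214.6, 253.6]
eef_rot: [0.449, 3.109, 0.001]
ft_force: [0.9, -0.5, 0.3]
width: 1.004
grip_force: 0.0
t: 2.48
tool_pos: [522.4, 216.0, 253.4]
eef_rot: [-0.286, 3.128, 0.0]
ft_force: [-0.4, -0.4, -0.0]
width: 1.002
grip_force: 0.0
[522.43556181 216.03919151 253.38670957] [[-0.983, -0.181, 0.0], [-0.181, 0.983, 0.0], [-0.0, 0.0, -1.0]] [ 2.60483680e-01 -8.92069928e-02  1.75282347e+00 -3.83626525e-06
  1.47784054e+00 -1.49259457e+00]
[([319.6, 197.3], 0.84), ([584.2, 196.4], 0.56), ([321.3, 198.8], 0.87), ([587.0, 195.9], 0.87)]
```

View pics/w1.png

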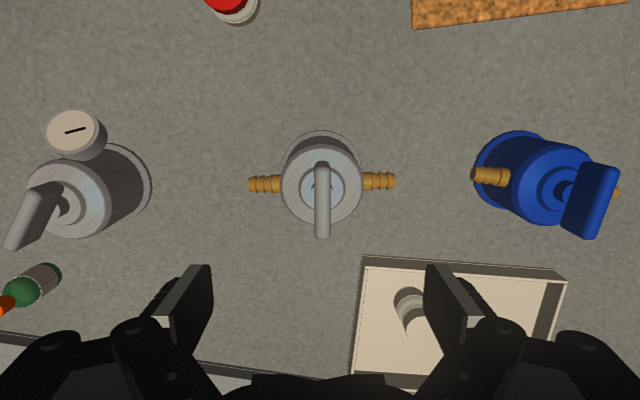

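The wrist view shows the grey tap centred: wing from (321,163) to (322,238), nozzle tips at (249,185) and (395,181). Nothing blocks the space around it.

```bash
python3 - <<'E'
import numpy as np
from h import *
im=dict(np.load('w1.npz'))
R=np.array([[-0.983,-0.181],[-0.181,0.983]]);p0=np.array([522.4,216.0])
for px,z in(((320.5,198),112),((249,185),56),((395,181),56),((321.5,163),127),((322,238),127),((322,238),97)):
    X=ray(im,px,z);print(px,z,X.round(1),'tool',(R.T@(X[:2]-p0)).round(1))
for a in (0,):
  c=np.array([523,216])
  for s in(-28,28):
    for z in(97,127): print(s,z,proj(im,[*(c+s*R[:,0]),z]).round(1))
E
```

```text
(320.5, 198) 112 [523.4 219.3 112. ] tool [-1.6  3.1]
(249, 185) 56 [538.9 156.5  56. ] tool [ -5.5 -61.5]
(395, 181) 56 [511.2 286.   56. ] tool [-1.7 70.9]
(321.5, 163) 127 [494.2 214.4 127. ] tool [28.   3.6]
(322, 238) 127 [549.1 225.1 127. ] tool [-27.9   4.1]
(322, 238) 97 [561.3 227.7  97. ] tool [-40.3   4.5]
-28 97 [316.4 224.6]
-28 127 [316.2 238.8]
28 97 [316.4 156.6]
28 127 [316.2 163.8]
```

```bash
python3 -m jog '[{"delta_pos":[-1,4,36],"yaw":0},{"delta_pos":[0,0,36],"yaw":0},{"delta_pos":[0,0,34],"yaw":0},{"delta_pos":[0,0,30],"yaw":0},{"delta_pos":[0,0,0],"yaw":0},{"delta_pos":[0,0,0],"yaw":0}]'
python3 -m jog '[{"delta_pos":[0,0,0],"yaw":0},{"delta_pos":[0,0,0],"yaw":0},{"delta_pos":[0,0,0],"yaw":0},{"delta_pos":[0,0,0],"yaw":0},{"delta_pos":[0,0,0],"yaw":0},{"delta_pos":[0,0,0],"yaw":0},{"delta_pos":[0,0,0],"yaw":0},{"delta_pos":[0,0,0],"yaw":0}]' -1 40
```

```text
t: 3.38
tool_pos: [523.5, 220.4, 118.7]
eef_rot: [-0.289, 3.126, 0.001]
ft_force: [0.1, -0.6, 0.7]
width: 1.0
grip_force: 0.0
t: 4.38
tool_pos: [523.0, 219.5, 118.1]
eef_rot: [-0.289, 3.128, -0.002]
ft_force: [-0.9, -5.7, 5.0]
width: 0.131
grip_force: 57.3
```

```bash
cat > s.py <<'E'
from plant import r
import numpy as np
from scipy.spatial.transform import Rotation as Ro
o=r.observe();m=Ro.from_rotvec(o['eef_rot']).as_matrix()
print('wing~',round((np.degrees(np.arctan2(m[1,0],m[0,0]))-10.4)%180,2),'deg Tz',o['wrist_torque'].round(2),'F',o['ft_force'].round(1))
E
python3 -m jog '[{"delta_pos":[0,0,0],"yaw":6},{"delta_pos":[0,0,0],"yaw":6},{"delta_pos":[0,0,0],"yaw":6},{"delta_pos":[0,0,0],"yaw":5},{"delta_pos":[0,0,0],"yaw":4},{"delta_pos":[0,0,0],"yaw":0},{"delta_pos":[0,0,0],"yaw":0}]'; python3 s.py
```

```text
t: 5.25
tool_pos: [523.1, 220.1, 118.1]
eef_rot: [0.441, 3.109, -0.001]
ft_force: [-1.9, -3.1, 5.0]
width: 0.132
grip_force: 76.5
wing~ 153.46 deg Tz [-0.29  0.09  1.53] F [-1.9 -3.1  5. ]
```

```bash
python3 -m jog '[{"delta_pos":[0,0,0],"yaw":-8},{"delta_pos":[0,0,0],"yaw":-8},{"delta_pos":[0,0,0],"yaw":-8},{"delta_pos":[0,0,0],"yaw":-8},{"delta_pos":[0,0,0],"yaw":-8},{"delta_pos":[0,0,0],"yaw":-8},{"delta_pos":[0,0,0],"yaw":-6},{"delta_pos":[0,0,0],"yaw":-4},{"delta_pos":[0,0,0],"yaw":0},{"delta_pos":[0,0,0],"yaw":0}]'; python3 s.py
```

```text
t: 6.5
tool_pos: [523.4, 218.6, 118.0]
eef_rot: [-1.114, 2.938, -0.004]
ft_force: [-1.5, -8.0, 5.6]
width: 0.132
grip_force: 53.2
wing~ 31.12 deg Tz [-0.98  0.05 -0.2 ] F [-1.5 -8.   5.6]
```

```bash
python3 -m jog '[{"delta_pos":[0,0,0],"yaw":-3},{"delta_pos":[0,0,0],"yaw":0},{"delta_pos":[0,0,0],"yaw":0}]'; python3 s.py
```

```text
t: 6.88
tool_pos: [523.5, 218.5, 118.0]
eef_rot: [-1.188, 2.908, -0.005]
ft_force: [-0.8, -7.8, 5.8]
width: 0.131
grip_force: 55.1
wing~ 34.02 deg Tz [-1.23  0.   -0.79] F [-0.8 -7.8  5.8]
```

```bash
python3 -m jog '[{"delta_pos":[0,0,0],"yaw":-2},{"delta_pos":[0,0,0],"yaw":0}]'; python3 s.py; python3 -m jog '[{"delta_pos":[0,0,0],"yaw":8},{"delta_pos":[0,0,0],"yaw":8},{"delta_pos":[0,0,0],"yaw":8},{"delta_pos":[0,0,0],"yaw":8},{"delta_pos":[0,0,0],"yaw":8},{"delta_pos":[0,0,0],"yaw":8},{"delta_pos":[0,0,0],"yaw":8},{"delta_pos":[0,0,0],"yaw":7},{"delta_pos":[0,0,0],"yaw":0},{"delta_pos":[0,0,0],"yaw":0}]'; python3 s.py
```

```text
t: 7.12
tool_pos: [523.6, 218.5, 118.1]
eef_rot: [-1.237, 2.888, -0.005]
ft_force: [-0.8, -8.5, 4.8]
width: 0.135
grip_force: 61.6
wing~ 35.97 deg Tz [-1.38  0.02 -1.14] F [-0.8 -8.5  4.8]
t: 8.38
tool_pos: [523.0, 220.1, 118.1]
eef_rot: [0.441, 3.109, -0.001]
ft_force: [-2.1, -1.5, 5.6]
width: 0.134
grip_force: 73.3
wing~ 153.44 deg Tz [-0.26  0.17  1.43] F [-2.1 -1.5  5.6]
```

Second clockwise stop reached. Now back counter-clockwise.

```bash
python3 -m jog '[{"delta_pos":[0,0,0],"yaw":-8},{"delta_pos":[0,0,0],"yaw":-8},{"delta_pos":[0,0,0],"yaw":-8},{"delta_pos":[0,0,0],"yaw":-8},{"delta_pos":[0,0,0],"yaw":-8},{"delta_pos":[0,0,0],"yaw":-8},{"delta_pos":[0,0,0],"yaw":-8},{"delta_pos":[0,0,0],"yaw":-7},{"delta_pos":[0,0,0],"yaw":0},{"delta_pos":[0,0,0],"yaw":0}]'; python3 s.py
```

```text
t: 9.62
tool_pos: [523.5, 218.6, 118.1]
eef_rot: [1.242, -2.886, 0.005]
ft_force: [-1.1, -8.8, 5.7]
width: 0.128
grip_force: 48.4
wing~ 36.17 deg Tz [-0.98  0.14  0.05] F [-1.1 -8.8  5.7]
```

```bash
python3 -m jog '[{"delta_pos":[0,0,0],"yaw":-5},{"delta_pos":[0,0,0],"yaw":0}]'; python3 s.py
```

```text
t: 9.88
tool_pos: [523.6, 218.5, 118.1]
eef_rot: [-1.367, 2.829, -0.005]
ft_force: [1.2, -8.7, 5.6]
width: 0.138
grip_force: 48.4
wing~ 41.18 deg Tz [-1.04  0.12  0.07] F [ 1.2 -8.7  5.6]
```

It is free: at 41° there is no resisting torque. Turning on to the open stop.

```bash
python3 -m jog '[{"delta_pos":[0,0,0],"yaw":-6},{"delta_pos":[0,0,0],"yaw":-6},{"delta_pos":[0,0,0],"yaw":-5},{"delta_pos":[0,0,0],"yaw":-4},{"delta_pos":[0,0,0],"yaw":-2},{"delta_pos":[0,0,0],"yaw":0},{"delta_pos":[0,0,0],"yaw":0}]'; python3 s.py
```

```text
t: 10.75
tool_pos: [524.1, 218.2, 118.2]
eef_rot: [-1.894, 2.506, -0.005]
ft_force: [2.0, -9.3, 5.2]
width: 0.134
grip_force: 93.5
wing~ 63.75 deg Tz [-1.28 -0.15 -2.14] F [ 2.  -9.3  5.2]
```

The torque of -2.1 N m shows it is at the open stop. Releasing and lifting.

```bash
python3 -m jog '[{"delta_pos":[0,0,0],"yaw":0},{"delta_pos":[0,0,0],"yaw":0},{"delta_pos":[0,0,0],"yaw":0},{"delta_pos":[0,0,0],"yaw":0},{"delta_pos":[0,0,0],"yaw":0},{"delta_pos":[0,0,0],"yaw":0},{"delta_pos":[0,0,0],"yaw":0},{"delta_pos":[0,0,0],"yaw":0}]' 1; python3 -m jog '[{"delta_pos":[0,0,-30],"yaw":0},{"delta_pos":[0,0,-40],"yaw":0},{"delta_pos":[0,0,-40],"yaw":0},{"delta_pos":[0,0,-30],"yaw":0},{"delta_pos":[0,0,0],"yaw":0},{"delta_pos":[0,0,0],"yaw":0}]'
python3 - <<'E'
from plant import r
import cv2,numpy as np
w=r.get_image('wrist')['color'];cv2.imwrite('pics/w2.png',w[:,:,::-1])
E
```

```text
t: 11.75
tool_pos: [522.7, 220.1, 117.3]
eef_rot: [-1.903, 2.5, 0.0]
ft_force: [-0.3, 0.3, -0.4]
width: 1.0
grip_force: 0.0
t: 12.5
tool_pos: [522.2, 220.0, 255.9]
eef_rot: [1.902, -2.498, -0.001]
ft_force: [-0.1, -0.3, -0.4]
width: 0.997
grip_force: 0.0
```

View pics/w2.png

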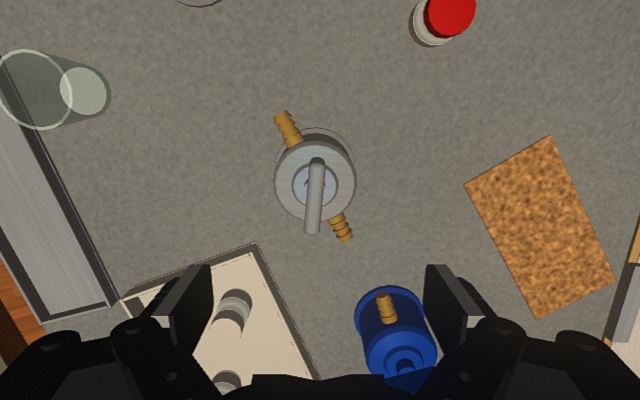

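The wrist view shows the wing from (318,158) to (312,235) and nozzle tips at (282,113) and (346,240). That puts the wing about 31° off the nozzle line, or about 1.0 rad from square: fully open. The gripper is clear.

```bash
python3 -c "
from plant import r
print(r.finish_job())"
```

```text
the job is handed in; nothing more can be done
None
```

I rocked the seized two-nozzle tap to both stops twice until it broke free, turned it counter-clockwise to its open stop (about 1.0 rad by eye in the last picture) and let go; the gripper came near neither of the other two taps, and I handed the job in at about 12.6 s.

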